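Contact-test a thermostat module on two faces

TASK

Test the white thermostat module on the sprung brass bar under the wire rack: keeping it upright, push the brass strip on its end squarely and centrally against the bar until the bar is fully home and hold it there for a moment, then draw it back, turn it and do the same with the strip on its long side. Then set the module down gently, upright, on the floor of the shallow undivided tray and let go. Leave everything else where it stands.

Things in the scene. Friction and masses are not known exactly. Their poses are not given: they have to be found in the camera images.
- module: the thermostat module: plain white box 64 (its x) x 42 (its y) x 44 mm high, about 0.2 kg, small dark window on top; starts upright on open table before the rack, +x end roughly towards it. Origin: centre of underside. A brass strip 30 mm wide covers the middle of its +x end, another of its -y long side; both fold onto the top edge. Other two sides bare
- end_strip (a point): centre of the brass strip on the module's +x end face: 32 mm from the module's axis, 22 mm above its underside
- side_strip (a point): centre of the brass strip on the module's -y long side: 21 mm from the module's axis, 22 mm above its underside
- station: the test station, fixed: chrome wire rack on two rear posts over a sprung brass bar held by a bent steel bracket. Origin: on the table below the middle of the front face of the resting bar; +x points along the push, mostly to the left. 14 mm posts at x 0.095, y +-0.110; bracket 60 mm wide, 50 high at x 0.050. Level table below
- rack_edge (a point): middle of the rack's front edge, 44 mm in front of the resting bar's face, at the underside of the wires, 210 mm above the table. The rack spans from here to 109 mm behind the bar's face and 114 mm to either side, so the bar cannot be reached straight from above; a hand comes in slanting along the push
- bar_face (a point): centre of the front face of the brass bar (moves with it): 24 mm above the table; the bar is 36 mm wide, 26 mm high and 10 mm thick,
- bar (a joint): how far the sprung bar is pushed in, m: 0 at rest, 0.010 at its stop; takes about 3 N to start and 8 N at the stop, springs back when let go
- tray: the shallow undivided tray for tested modules, fixed, grey plastic, 170 mm (its x) by 140 mm (its y), 25 mm high, walls and floor 4 mm; to the right, in the near or the far one of two places. Origin: centre of its underside
- parts_bin: not the tray: a deeper grey bin, 150 x 130 x 60 mm, divided in four, fixed, in the other of the two places on the right; to be left alone. Origin: centre of its underside
- brick: bystander: black power adapter, 60 x 34 x 28 mm, lying near the robot; origin under its centre
- screwdriver: bystander: black-handled screwdriver, 110 mm long, lying near the robot; origin under its centre, tip towards its +x
- relay: bystander: small white plug-in relay, 22 x 28 x 30 mm high, standing under the wire rack beside the bar and behind its face; origin under its centre
- jar: bystander: small clear jar, 52 mm across and 70 mm high, beside the rack on the side away from the robot; origin under its centre
- tape: bystander: cardboard ring, 90 mm across and 24 mm high, lying flat on the left; origin under its centre
- torch: bystander: dark metal torch, 36 mm across and 130 mm high, standing far left; origin under its centre
- cup: bystander: white plastic cup, 64 mm across and 70 mm high, on the right; origin under its centre
Not all that is in view belongs to the job. What is meant by the tray is not blue or green, and is the larger of those in its own colour.

How it is judged (in metres and radians):
On the way, in this order (a step that is already met when the one before it is completed fails the run):
1. the end strip is pressed squarely on the bar, the bar at least 7 mm in, held 0.3 s (value of joint bar above 0.007 m and distance between end_strip and bar_face below 0.015 m and angle between the x axis of module and the x axis of station, either way round below 0.14 rad and angle between module's own z axis and vertical below 0.14 rad), for 0.3 s.
2. the side strip is pressed squarely on the bar, the bar at least 7 mm in, held 0.3 s (value of joint bar above 0.007 m and distance between side_strip and bar_face below 0.015 m and angle between the y axis of module and the x axis of station, either way round below 0.14 rad and angle between module's own z axis and vertical below 0.14 rad), for 0.3 s.
At the end, for the whole second after the job is handed in: The module stands upright (within 0.1 rad) and at rest on the tray's floor (origin within 70 mm along and 55 mm across of the tray's centre, and no more than 8 mm above the tray's underside), released, and the bar has sprung back (under 2 mm) (x of module in the frame of tray between -0.07 and 0.07 m and y of module in the frame of tray between -0.055 and 0.055 m and z of module in the frame of tray below 0.008 m and angle between module's own z axis and vertical below 0.1 rad and linear speed of module below 0.02 m/s and contact force between module and the fingers below 0.1 N and value of joint bar below 0.002 m); the robot touches nothing.
It fails at once if the module is let fall (moves faster than 0.5 m/s out of the fingers' grip) (linear speed of module above 0.5 m/s and contact force between module and the fingers below 0.1 N).
It fails at once if the module is banged into the tray (over 40 N) (contact force between module and tray above 40 N).
It fails at once if a bystander is moved by more than 30 mm (distance of any of brick, screwdriver, relay, jar, tape, torch, cup from where it was at the start of the episode above 0.03 m).
It also fails if it takes over 67 s, if anything falls off the work surface, if the arm or the gripper's body presses on something with over 40 N, if the wrist force passes 120 N, or if a joint passes its speed limit or range.

ROBOT

A 6-joint arm with a two-finger parallel gripper is mounted at the origin on the work surface. World frame = base frame: x ahead of the robot, y to its left, z up, the work surface at z = 0. Lengths are in m, angles in degrees, forces in N, time in s.
With the tool pointing down it reaches from about 0.4 to 0.825 m from the base axis. Payload 7 kg.
Tool frame: the origin (TCP) lies midway between the tips of the shut fingers; the grasp point (between the pads) lies 19 mm behind it (r.grip_depth is the distance from the TCP to the grasp point, in m); z points along the fingers, y is the line along which they close (so a half turn about z gives the same grasp; the last joint's range is limited). The gripper opens to 88 mm and grips with 3 to 60 N. Pads are 19 mm wide; open, the fingers measure 130 mm over their backs; the gripper's body (78 mm by 193 mm) begins 47 mm behind the grasp point.
Start: joints at [-48.065, 20.546, 0.682, 0, -70.136, -16.507], TCP at [0.29, -0.61, 0.227] pointing down, gripper open.
Joint ranges: [-176.03, 176.03], [-82.01, 121.73], [-58.28, 71.71], [-173.87, 95.51], [-174.79, -0.11], [-173.66, 173.66]. Speed limits (degrees/s): [136.94, 136.94, 172.46, 180, 180, 180].

INTERFACE

Orientations are given as [roll, pitch, yaw] about the fixed x, y, z axes, in that order (R = Rz(yaw) Ry(pitch) Rx(roll)).
In Python, from plant import r, capture, close_job, search_frame, outline_of gives the robot as it stands.
- The arm moves only by the shell command python3 -m creep 'ROWS' [FORCE]. ROWS is JSON, a list of rows, each a list of 7 numbers: the finger opening in mm, from 0 to 87.6, then the shift along the world's x, y, z in units of 25 mm (1.0 is 25 mm), then the turn, a rotation vector about the world's x, y, z in degrees. In form: [[hand, x, y, z, ax, ay, az], ...]. A call has 1 to 8 rows; each row shifts and turns the commanded pose from where the row before left it; what a row does not reach is not made up. A row lasts 1/12 s, in which the tool goes at most 41.7 mm and 7.16 degrees, less where a joint would pass 70% of its speed; a pose out of reach is approached as far as the arm can. A call is refused whole if a number of a shift passes 1 or a number of a turn 7.16, either way. A call with a gripper value outside its range is refused whole. The fingers move at their own pace and stop on an object; FORCE is the grip in N (left out, the last holds). Time passes only in rows, so rows that do not move let the fingers close. It gives the time, the measured TCP pose, the force, the opening and the grip force at its end, in the units of the state.
- r.get_state(): the state, without advancing time (a new reading comes with each control period).
- capture(name): name is "scene" or "top" or "wrist"; returns a dict with "frame" (384x512x3 uint8, red, green, blue), "K" (3x3 intrinsics, pixels), "origin" and "rotation" of the camera in the world. Camera axes: x right, y down, z forward; pixel columns grow to the right and rows downward; lengths in m; the calibration is good to about 2 mm. The wrist camera is an equidistant fisheye: a pixel r from the principal point sees the ray r / f radians off the axis. A picture is of the moment at which its call begins. There is no depth.
- close_job(): hands the job in; it is judged then, once.
Trained networks look in a picture, given as the dict that the camera call returned (one of the last four; its "shot" number tells which), for a name from the list of things; names that differ only in an ending like _2 or _b are one class to them, and where a whole thing is asked for, a point or a joint stands for the part that bears it (a point fixed in the world has none). Each returns a list of dicts, best first, with "conf" (0 to 1); they miss things now and then, are a little off and sometimes report something else, mostly with a low value. They report only what shows in the picture. A call takes as long as a camera call. They do not tell look-alikes from the thing itself.
- search_frame(picture, target): "bbox" ([left, top, right, bottom] in pixels, round what is visible of it).
- outline_of(picture, target): "region" (384x512 bool, what is visible of it) and "bbox" ([left, top, right, bottom] in pixels, round what is visible of it).
The state is a dict: "time_s": time; "joints": joint angles; "qd": joint speeds; "joint_torque": joint torques, N m; "tcp_pos": TCP position; "eef_rot": TCP orientation; "contact_force": force on the tool from outside, world axes, zero at the start; "moment": the same for the moment, N m; "gripper_width": finger opening in m; "gripper_force": force on a finger pad.
Only numpy, scipy, OpenCV 4.12 (cv2) and the standard library are available. Lean on these libraries where they do the work, as an engineer would, in place of code of your own. Each camera call takes 0.05 s, during which the arm holds its last target. There are 200 camera calls.

## Working session

There is one attempt and no reset: what is moved stays moved. The work goes in short steps, Python scripts to look and compute and a shell command to move; the robot and the scene stay as the last step left them, time stands still between calls to the robot, and variables do not carry over. Pictures are saved under pics/ and viewed, at most 10 in all, crops included, and the job is handed in when it is done.

```bash
ls; mkdir -p pics
cat > h.py <<'E'
import numpy as np,cv2
from plant import r,capture,close_job,search_frame,outline_of
def ray(p,u,v):
    K=p["K"];d=np.array([(u-K[0][2])/K[0][0],(v-K[1][2])/K[1][1],1.]);return np.array(p["rotation"])@d
def hit(p,u,v,z):
    o=np.array(p["origin"]);d=ray(p,u,v);return o+d*(z-o[2])/d[2]
def proj(p,X):
    c=np.array(p["rotation"]).T@(np.array(X)-np.array(p["origin"]));K=np.array(p["K"]);q=K@c;return q[:2]/q[2]
def save(p,n):cv2.imwrite("pics/"+n+".png",p["frame"][:,:,::-1])
E
python3 - <<'E'
from h import *
np.set_printoptions(precision=3,suppress=True)
for n in("scene","top"):
    p=capture(n);save(p,n+"0");print(n,np.array(p["origin"]),np.array(p["rotation"]).tolist(),np.array(p["K"])[:2].tolist())
    for t in["module","station","bar_face","tray","parts_bin","brick","screwdriver","relay","jar","tape","torch","cup"]:
        print(t,[(round(d["conf"],2),[round(x) for x in d["bbox"]]) for d in search_frame(p,t)[:3]])
print(r.get_state())
a=cv2.imread("pics/scene0.png");b=cv2.imread("pics/top0.png")
E
```

```text
pics
scene [ 1.492 -0.569  0.931] [-124.9019141301541, 1.4038018513632882, 64.12696342739726] [[401.4512254731448, 0.0, 258.51000858436345], [0.0, 401.4512254731448, 189.7800164114305]]
module [(0.53, [267, 205, 284, 225])]
station [(0.94, [304, 141, 372, 215])]
bar_face [(0.38, [300, 137, 375, 216])]
tray [(0.81, [112, 231, 151, 260]), (0.79, [150, 180, 191, 217]), (0.7, [164, 216, 219, 259])]
parts_bin [(0.82, [216, 239, 272, 292]), (0.46, [348, 175, 367, 189]), (0.2, [265, 204, 287, 226])]
brick [(0.64, [276, 192, 294, 201])]
screwdriver [(0.39, [292, 180, 316, 192]), (0.3, [274, 190, 292, 202])]
relay [(0.4, [310, 203, 318, 208])]
jar [(0.75, [372, 192, 391, 215])]
tape [(0.54, [347, 173, 368, 187])]
torch [(0.66, [265, 204, 283, 223]), (0.56, [397, 180, 412, 217])]
cup [(0.71, [162, 252, 188, 282])]
top [ 0.248 -0.078  1.581] [-172.34847008029803, 1.0469236452225328, -91.6014354167015] [[481.71522128664486, 0.0, 259.2825075890764], [0.0, 481.71522128664486, 197.8720712253216]]
module [(0.63, [240, 179, 266, 204]), (0.26, [135, 144, 149, 165])]
station [(0.84, [123, 124, 221, 215
[... 366 characters left out ...]
, 152, 164])]
relay [(0.49, [203, 189, 207, 197])]
jar [(0.75, [133, 145, 150, 163])]
tape [(0.82, [114, 197, 142, 225])]
torch [(0.47, [110, 127, 132, 148])]
cup [(0.76, [366, 141, 388, 164]), (0.26, [331, 169, 376, 225])]
{'time_s': 1.3, 'joints': array([-48.067,  20.546,   0.68 ,  -0.001, -70.137, -16.505]), 'qd': array([-0.051,  0.042,  0.032, -0.143,  0.03 ,  0.016]), 'joint_torque': array([ -0.   , -58.239,  29.33 ,   7.003,   0.012,  -0.   ]), 'tcp_pos': array([ 0.29 , -0.61 ,  0.227]), 'eef_rot': array([ 179.998,    0.   , -154.573]), 'contact_force': array([ 0.678, -0.262,  0.016]), 'moment': array([ 0.017,  0.037, -0.02 ]), 'gripper_force': 0.0, 'gripper_width': 0.0877510600691714}
```

```bash
python3 - <<'E'
s=open('h.py').read()
s=s.replace("def ray","from scipy.spatial.transform import Rotation as Ro\ndef RM(e):return Ro.from_euler('xyz',e,degrees=True).as_matrix()\ndef ray",1).replace('np.array(p["rotation"])','RM(p["rotation"])')
open('h.py','w').write(s)
E
python3 - <<'E'
import cv2
b=cv2.imread("pics/top0.png")[95:275,100:400];cv2.imwrite("pics/top0c.png",cv2.resize(b,(800,480),interpolation=cv2.INTER_CUBIC))
b=cv2.imread("pics/scene0.png")[120:300,100:420];cv2.imwrite("pics/scene0c.png",cv2.resize(b,(800,450),interpolation=cv2.INTER_CUBIC))
E
```

```text
(no output)
```

View pics/top0c.png

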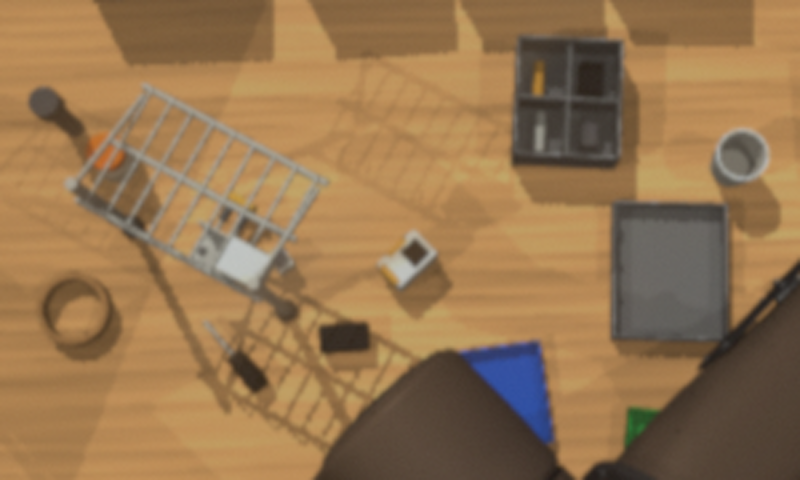

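View pics/scene0c.png

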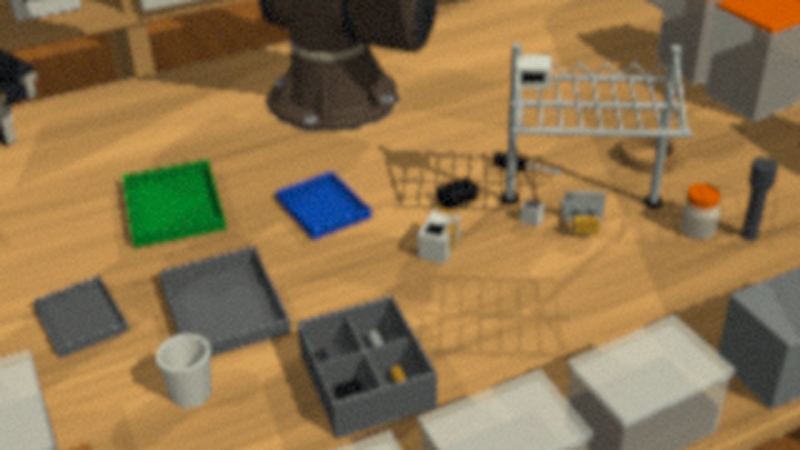

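Tray candidates, in scene pixels: the large grey tray at (190,240) and a small grey one at (132,246). The blue and green ones are excluded. The large grey one (top view (352,196)) fits "larger of its colour"; the divided bin is at (244,265). The module is the white box at top (253,192), and the white box on the rack is a look-alike.

Run:
```python
from h import *
np.set_printoptions(precision=3,suppress=True)
p=capture("top");q=capture("scene")
f=lambda x,y:(100+x/2.6667,95+y/2.6667)
g=lambda x,y:(100+x/2.5,120+y/2.5)
for n,c in dict(a=(148,90),b=(322,182),c=(265,290),d=(70,185)).items(): print("rack",n,hit(p,*f(*c),.212))
print("post1 foot top",hit(p,*f(285,310),.0),"scene feet",hit(q,*g(511,200),0),hit(q,*g(655,205),0))
print("scene rack front corners",hit(q,*g(513,132),.21),hit(q,*g(690,132),.21), "rear",hit(q,*g(517,75),.21),hit(q,*g(677,75),.21))
print("bar",hit(q,*g(585,226),.024),"relay",hit(q,*g(532,222),0),"jar",hit(q,*g(700,232),0))
print("module",hit(q,*g(435,255),0), [hit(p,*f(*c),.044) for c in((413,231),(437,255),(402,290),(378,264))])
print("tray",[hit(p,*f(*c),.025) for c in((613,203),(728,205),(729,340),(612,338))])
for t in("brick","relay","cup","tape","jar","torch"):
    for d in search_frame(p,t)[:1]: b=d["bbox"];print(t,hit(p,(b[0]+b[2])/2,(b[1]+b[3])/2,.02))
def crop(pp,x0,y0,x1,y1):
    return cv2.resize(pp["frame"][y0:y1,x0:x1,::-1],None,fx=5,fy=5,interpolation=cv2.INTER_CUBIC)
a=crop(q,255,135,395,235)[:500];b=crop(p,120,120,280,215)
cv2.imwrite("pics/c1.png",a)
```

```text
rack a [0.647 0.241 0.212]
rack b [0.538 0.05  0.212]
rack c [0.421 0.114 0.212]
rack d [0.543 0.326 0.212]
post1 foot top [0.422 0.119 0.   ] scene feet [ 0.427  0.121 -0.   ] [ 0.541  0.309 -0.   ]
scene rack front corners [0.538 0.047 0.21 ] [0.647 0.252 0.21 ] rear [0.409 0.132 0.21 ] [0.518 0.334 0.21 ]
bar [0.559 0.165 0.024] relay [0.49 0.12 0.  ] jar [0.625 0.326 0.   ]
module [ 0.491 -0.047  0.   ] [array([ 0.509, -0.043,  0.044]), array([ 0.479, -0.071,  0.044]), array([ 0.437, -0.028,  0.044]), array([0.47 , 0.   , 0.044])]
tray [array([ 0.54 , -0.289,  0.025]), array([ 0.533, -0.43 ,  0.025]), array([ 0.367, -0.421,  0.025]), array([ 0.373, -0.28 ,  0.025])]
brick [0.385 0.042 0.02 ]
relay [0.48  0.123 0.02 ]
cup [ 0.595 -0.446  0.02 ]
tape [0.438 0.376 0.02 ]
jar [0.609 0.327 0.02 ]
torch [0.671 0.401 0.02 ]
```

View pics/c1.png

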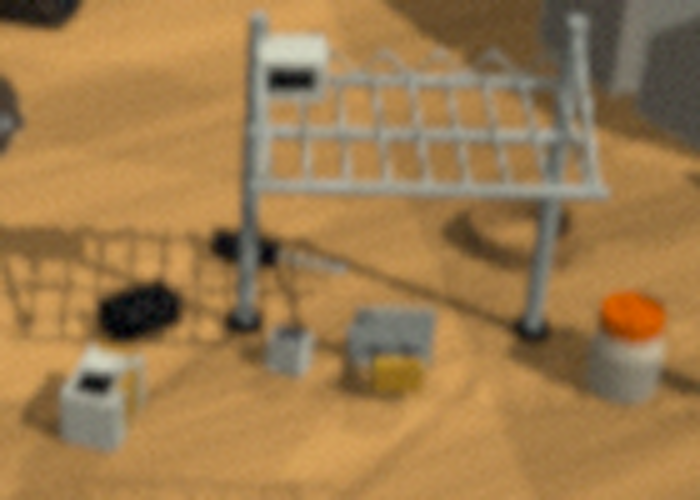

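Run:
```python
from h import *
print([a for a in dir(r) if not a.startswith('_')])
p=capture("wrist");print(p["K"],p["origin"],p["rotation"])
```

```text
['Unreachable', 'get_state', 'grip_depth']
[[297.31863964   0.         253.30982046]
 [  0.         297.31863964 191.30017697]
 [  0.           0.           1.        ]] [ 0.21976008 -0.64220137  0.38427142] [1.63465168e+02 4.20767894e-03 1.15400998e+02]
```

```bash
python3 -m creep '[[87,0.3,1,0.3,0,0,-7],[87,0.3,1,0.3,0,0,-7],[87,0.3,1,0.3,0,0,-7],[87,0.3,1,0.3,0,0,-7],[87,0.3,1,0.2,0,0,-7],[87,0.3,1,0,0,0,-7],[87,0.3,1,0,0,0,-7],[87,0.3,1,0,0,0,-7]]'; python3 -m creep '[[87,0.3,1,0,0,0,-7],[87,0.3,1,0,0,0,-7],[87,0.3,1,0,0,0,0],[87,0.3,1,0,0,0,0],[87,0.3,1,0,0,0,0],[87,0.3,1,0,0,0,0],[87,0.3,1,0,0,0,0],[87,0.3,1,0,0,0,0]]'; python3 -m creep '[[87,0.2,1,0,0,0,0],[87,0.2,1,0,0,0,0],[87,0,1,0,0,0,0],[87,0,1,0,0,0,0],[87,0,0,0,0,0,0]]'
```

```text
time_s: 2.42
tcp_pos: [0.35, -0.4084, 0.2618]
eef_rot: [180.0, 0.0, 149.1]
contact_force: [0.9, 0.1, 0.2]
gripper_width: 0.087
gripper_force: 0.0
time_s: 3.08
tcp_pos: [0.4099, -0.2084, 0.2619]
eef_rot: [180.0, 0.0, 135.4]
contact_force: [0.1, 0.3, -0.7]
gripper_width: 0.0871
gripper_force: 0.0
time_s: 3.5
tcp_pos: [0.4199, -0.1069, 0.2619]
eef_rot: [179.9, 0.0, 135.6]
contact_force: [0.2, -0.1, 0.9]
gripper_width: 0.0872
gripper_force: 0.0
```

```bash
cat >> h.py <<'E'
def whit(p,u,v,z):
    K=p["K"];a=np.array([(u-K[0][2]),(v-K[1][2])])/K[0][0];t=np.linalg.norm(a)
    d=RM(p["rotation"])@np.r_[a/t*np.sin(t),np.cos(t)];o=np.array(p["origin"]);return o+d*(z-o[2])/d[2]
def wproj(p,X):
    c=RM(p["rotation"]).T@(np.array(X)-np.array(p["origin"]));t=np.arctan2(np.hypot(c[0],c[1]),c[2]);K=p["K"]
    return np.array([K[0][2],K[1][2]])+K[0][0]*t*c[:2]/np.hypot(c[0],c[1])
E
python3 - <<'E'
from h import *
p=capture("wrist");print(r.get_state()["joints"])
m=outline_of(p,"module");print([(d["conf"],d["bbox"]) for d in m])
print([(d["conf"],d["bbox"]) for d in search_frame(p,"bar_face")])
cv2.imwrite("pics/w1.png",cv2.resize(p["frame"][:,:,::-1],(800,600),interpolation=cv2.INTER_CUBIC))
print(wproj(p,[.474,-.036,.044]),wproj(p,[.562,.167,.024]))
np.save("w1.npy",m[0]["region"] if m else 0)
E
```

```text
[ 1.18227573e+01 -4.49968380e+00 -2.44948362e+01 -6.14388598e-03
 -6.99384608e+01 -1.46207083e+02]
[(0.58, [303.9, 129.4, 340.6, 179.4])]
[(0.94, [433.2, 68.2, 462.8, 110.4]), (0.35, [122.8, 217.3, 226.6, 315.8])]
[320.97808742 158.20078098] [446.31665847 109.39672276]
```

View pics/w1.png

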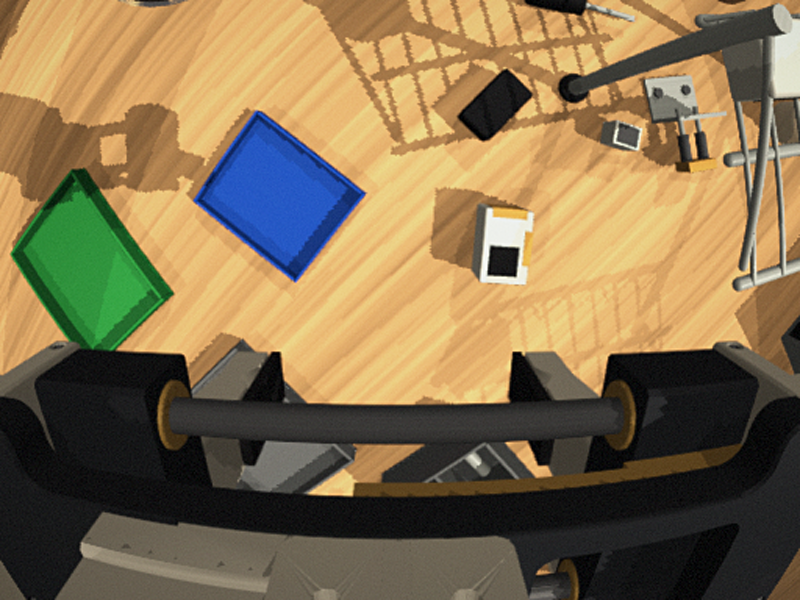

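Run:
```python
from h import *
p=capture("wrist");f=p["frame"][:,:,::-1]
a=cv2.resize(f[120:190,295:350],None,fx=7,fy=7,interpolation=cv2.INTER_CUBIC);b=cv2.resize(f[40:110,400:470],None,fx=7,fy=7,interpolation=cv2.INTER_CUBIC)
cv2.imwrite("pics/w1c.png",np.hstack([a,b]));print(p["origin"],p["rotation"])
# render predicted box wireframe for fit check
```

```text
[ 0.36435843 -0.05508737  0.41948355] [ 1.63445512e+02 -3.10474821e-02  4.54751876e+01]
```

View pics/w1c.png

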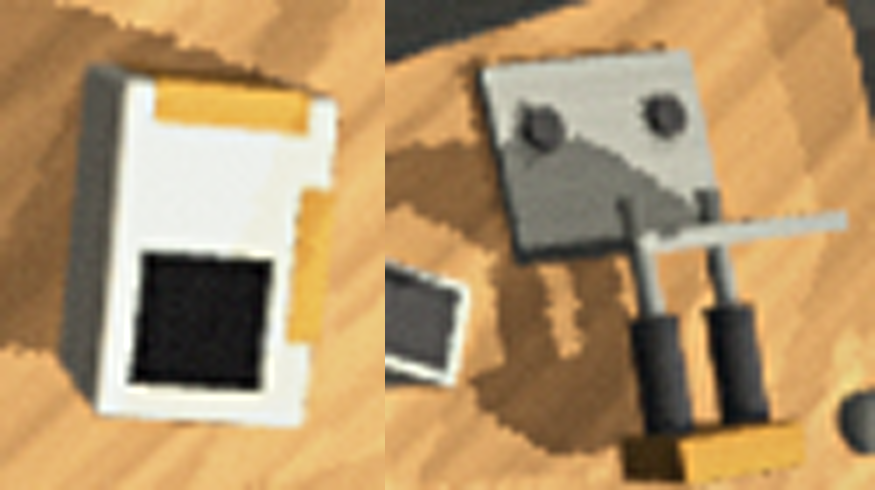

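Run:
```python
from h import *
np.set_printoptions(precision=4,suppress=True)
p=capture("wrist")
M=np.array([whit(p,295+x/7,120+y/7,.044) for x,y in((128,75),(338,98),(302,424),(97,408))])
print(M,M.mean(0),[np.linalg.norm(M[i]-M[(i+1)%4]) for i in range(4)])
d=(M[0]+M[1]-M[2]-M[3])[:2];print("yaw",np.degrees(np.arctan2(d[1],d[0])))
B=np.array([whit(p,400+(x-385)/7,40+y/7,.037) for x,y in((688,484),(803,465),(805,422),(685,437))]);print(B[:2].mean(0),[np.linalg.norm(B[i]-B[(i+1)%4]) for i in range(4)])
e=(B[0]-B[1])[:2]; print("push yaw",np.degrees(np.arctan2(e[1],e[0]))-90)
# bracket top edge z .05
C=np.array([whit(p,400+(x-385)/7,40+y/7,.05) for x,y in((482,70),(692,50))]);print("bracket",C,np.linalg.norm(C[0]-C[1]),np.degrees(np.arctan2(*(C[0]-C[1])[1::-1]))-90)
P=np.array([whit(p,570*.64,88*.64,0)]);print(P)
```

```text
[[ 0.4402 -0.0226  0.044 ]
 [ 0.4707  0.0041  0.044 ]
 [ 0.513  -0.0421  0.044 ]
 [ 0.4825 -0.069   0.044 ]] [ 0.4766 -0.0324  0.044 ] [np.float64(0.04051667285137664), np.float64(0.0627384550185492), np.float64(0.040665575977467956), np.float64(0.06281295044459707)]
yaw 132.4152144408569
[0.5602 0.166  0.037 ] [np.float64(0.03372528810040045), np.float64(0.009467844100181916), np.float64(0.03505052308233058), np.float64(0.009974450859247006)]
push yaw -211.07149226890533
bracket [[0.453  0.161  0.05  ]
 [0.4803 0.208  0.05  ]] 0.05432036608429808 -210.06316355359797
[[0.4214 0.1153 0.    ]]
```

```bash
R='[87,0.17,0.03,-0.1,0,0,7.07]'; 
python3 -m creep '[[87,0.17,0.03,-0.1,0,0,7.07],[87,0.17,0.03,-0.1,0,0,7.07],[87,0.17,0.03,-0.1,0,0,7.07],[87,0.17,0.03,-0.1,0,0,7.07],[87,0.17,0.03,-0.1,0,0,7.07],[87,0.17,0.03,-0.1,0,0,7.07],[87,0.17,0.03,-0.1,0,0,7.07],[87,0.17,0.03,-0.1,0,0,7.07]]' >/dev/null
python3 -m creep '[[87,0.17,0.03,-0.1,0,0,7.07],[87,0.17,0.03,-0.1,0,0,7.07],[87,0.17,0.03,-0.1,0,0,7.07],[87,0.17,0.03,-0.1,0,0,7.07],[87,0.17,0.03,-0.1,0,0,7.07],[87,0.17,0.03,-0.1,0,0,7.07],[87,0.17,0.03,-0.1,0,0,7.07],[87,0.17,0.03,-0.1,0,0,7.07]]' 
python3 -m creep '[[87,0.17,0.03,-0.1,0,0,7.07],[87,0.17,0.03,-0.1,0,0,7.07],[87,0.17,0.03,-0.1,0,0,7.07],[87,0.17,0.03,-0.1,0,0,7.07],[87,0.17,0.03,-0.1,0,0,7.07],[87,0.17,0.03,-0.1,0,0,7.07],[87,0.17,0.03,-0.1,0,0,7.07],[87,0.17,0.03,-0.1,0,0,7.07]]' >/dev/null
python3 -m creep '[[87,0.17,0.03,-0.1,0,0,7.07],[87,0,0,0,5.17,4.72,0],[87,0,0,0,5.17,4.72,0],[87,0,0,0,5.17,4.72,0],[87,0,0,0,5.17,4.72,0],[87,0,0,0,5.17,4.72,0],[87,0,0,0,0,0,0],[87,0,0,0,0,0,0]]'
python3 - <<'E'
from h import *
s=r.get_state();print(s["joints"],RM(s["eef_rot"]).round(3).tolist())
E
```

```text
time_s: 5.08
tcp_pos: [0.4879, -0.0987, 0.2212]
eef_rot: [180.0, -0.0, -111.2]
contact_force: [-0.7, -0.1, 0.4]
gripper_width: 0.0869
gripper_force: 0.0
time_s: 6.42
tcp_pos: [0.5261, -0.0932, 0.1951]
eef_rot: [179.6, 35.3, -48.3]
contact_force: [-0.6, 0.2, 1.1]
gripper_width: 0.0871
gripper_force: 0.0
[ -6.42620421  28.33714233   8.76070672 -22.527533   -97.83696132
  50.66876614] [[0.543, -0.744, -0.39], [-0.61, -0.669, 0.426], [-0.577, 0.006, -0.816]]
```

```bash
python3 -m creep '[[87,-0.21,0.28,-0.94,0,0,0],[87,-0.21,0.28,-0.94,0,0,0],[87,-0.21,0.28,-0.94,0,0,0],[87,-0.21,0.28,-0.94,0,0,0],[87,-0.21,0.28,-0.94,0,0,0],[87,0,0,0,0,0,0],[87,0,0,0,0,0,0]]'
python3 - <<'E'
from h import *
np.set_printoptions(precision=4,suppress=True)
s=r.get_state();R=RM(s["eef_rot"]);print(s["tcp_pos"],R[:,2])
p=capture("scene");m=outline_of(p,"module");print([(d["conf"],d["bbox"]) for d in m])
print((np.array([.4766,-.0324,.028])+.019*R[:,2]-s["tcp_pos"])/.025)
E
```

```text
time_s: 7.0
tcp_pos: [0.4994, -0.0559, 0.0826]
eef_rot: [179.8, 34.9, -47.8]
contact_force: [1.0, -0.1, 0.7]
gripper_width: 0.0868
gripper_force: 0.0
[ 0.4994 -0.0559  0.0826] [-0.3867  0.422  -0.82  ]
[(0.78, [265.2, 208.0, 280.3, 224.8])]
[-1.2041  1.2607 -2.8066]
```

```bash
python3 -m creep '[[87,-0.3,0.315,-0.7,0,0,0],[87,-0.3,0.315,-0.7,0,0,0],[87,-0.3,0.315,-0.7,0,0,0],[87,-0.3,0.315,-0.7,0,0,0],[87,0,0,0,0,0,0],[87,0,0,0,0,0,0]]' 
python3 -m creep '[[30,0,0,0,0,0,0],[30,0,0,0,0,0,0],[30,0,0,0,0,0,0],[30,0,0,0,0,0,0],[30,0,0,0,0,0,0],[30,0,0,0,0,0,0],[30,0,0,0,0,0,0],[30,0,0,0,0,0,0]]' 25
```

```text
time_s: 7.6
tcp_pos: [0.4706, -0.0248, 0.0127]
eef_rot: [179.9, 34.9, -47.8]
contact_force: [1.0, -1.0, 0.8]
gripper_width: 0.0869
gripper_force: 0.0
time_s: 8.27
tcp_pos: [0.4698, -0.0244, 0.0116]
eef_rot: [179.8, 35.0, -47.9]
contact_force: [-0.8, -0.5, 1.2]
gripper_width: 0.0417
gripper_force: 25.0
```

```bash
python3 -m creep '[[30,0,0,0.4,0,0,0],[30,0.4,-0.26,0.4,0,0,5.7],[30,0.4,-0.26,0,0,0,5.7],[30,0.4,-0.26,0,0,0,5.7],[30,0.4,-0.26,0,0,0,0],[30,0.4,-0.26,0,0,0,0],[30,0,0,0,0,0,0]]' 
python3 -m creep '[[30,0.3,0.6,0,0,0,0],[30,0.407,0.749,0,0,0,0],[30,0.407,0.749,0,0,0,0],[30,0.407,0.749,0,0,0,0],[30,0.407,0.749,0,0,0,0],[30,0.3,0.5,0,0,0,0],[30,0,0,0,0,0,0]]'
python3 - <<'E'
from h import *
s=r.get_state();R=RM(s["eef_rot"]);print(s["joints"],R.round(4).tolist(),np.array([.6225,.1295,.0136])-s["tcp_pos"])
E
```

```text
time_s: 8.85
tcp_pos: [0.5215, -0.0576, 0.0315]
eef_rot: [179.8, 34.9, -30.8]
contact_force: [-0.2, -0.0, -2.5]
gripper_width: 0.0419
gripper_force: 25.0
time_s: 9.43
tcp_pos: [0.5771, 0.0496, 0.0314]
eef_rot: [179.9, 35.0, -30.5]
contact_force: [0.2, 0.3, -1.8]
gripper_width: 0.0419
gripper_force: 25.0
[  8.98502867  41.00580088   7.94638867 -21.39110482 -85.64100742
  57.66805385] [[0.706, -0.5073, -0.4941], [-0.4163, -0.8617, 0.2901], [-0.573, 0.0009, -0.8196]] [ 0.04543609  0.07986972 -0.01783262]
```

```bash
python3 -m creep '[[30,0.36,0.64,0,0,0,0],[30,0.36,0.64,0,0,0,0],[30,0.36,0.64,-0.2,0,0,0],[30,0.36,0.64,-0.2,0,0,0],[30,0.36,0.64,-0.3,0,0,0],[30,0,0,0,0,0,0],[30,0,0,0,0,0,0]]'
python3 - <<'E'
from h import *
p=capture("scene");t=capture("top");w=capture("wrist")
a=cv2.resize(p["frame"][145:225,280:390,::-1],(550,400),interpolation=cv2.INTER_CUBIC)
b=cv2.resize(w["frame"][:,:,::-1],(533,400))
cv2.imwrite("pics/s2.png",cv2.resize(np.hstack([a,b]),(800,296)))
E
```

```text
time_s: 10.02
tcp_pos: [0.6202, 0.1269, 0.0128]
eef_rot: [179.8, 35.1, -30.7]
contact_force: [0.2, -1.5, -1.4]
gripper_width: 0.0418
gripper_force: 25.0
```

View pics/s2.png

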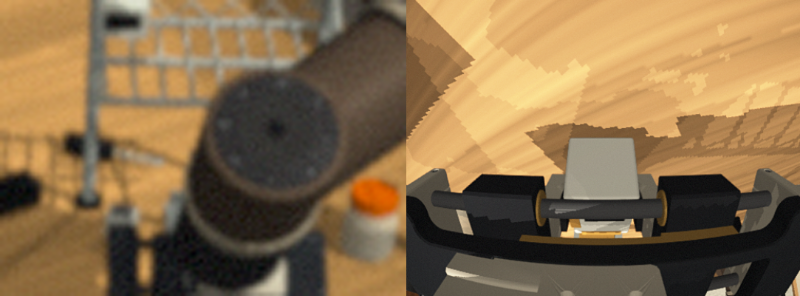

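```bash
python3 -m creep '[[30,-0.262,0.186,0,0,0,0],[30,-0.262,0.186,0,0,0,0],[30,-0.262,0.186,0,0,0,0],[30,-0.262,0.186,0,0,0,0],[30,-0.262,0.186,0,0,0,0],[30,0,0,0,0,0,0],[30,0,0,0,0,0,0]]'
python3 -m creep '[[30,-0.1,0.06,0,0,0,0],[30,-0.1,0.06,0,0,0,0],[30,-0.1,0.06,0,0,0,0],[30,0,0,0,0,0,0],[30,0,0,0,0,0,0]]'
python3 - <<'E'
from h import *
p=capture("wrist");s=r.get_state();d=s["tcp_pos"][:2]-[.561,.166];print(d@[-.860,.5105],d@[-.5105,-.86])
print([(d["conf"],d["bbox"]) for d in search_frame(p,"bar_face")])
p=capture("top");save(p,"t2")
E
```

```text
time_s: 10.75
tcp_pos: [0.5874, 0.1492, 0.0145]
eef_rot: [179.9, 35.0, -30.7]
contact_force: [0.2, -0.3, -2.9]
gripper_width: 0.042
gripper_force: 25.0
time_s: 11.17
tcp_pos: [0.5802, 0.1533, 0.014]
eef_rot: [179.8, 35.0, -30.8]
contact_force: [0.2, -0.1, -2.3]
gripper_width: 0.0417
gripper_force: 25.0
-0.023108340183829002 0.0011044283809251573
[]
```

```bash
python3 -m creep '[[30,-0.1,0.06,0,0,0,0],[30,-0.1,0.06,0,0,0,0],[30,0,0,0,0,0,0],[30,0,0,0,0,0,0]]';python3 -m creep '[[30,-0.07,0.042,0,0,0,0],[30,-0.07,0.042,0,0,0,0],[30,0,0,0,0,0,0],[30,0,0,0,0,0,0]]'
```

```text
time_s: 11.65
tcp_pos: [0.5758, 0.156, 0.014]
eef_rot: [179.9, 34.9, -30.8]
contact_force: [4.4, -2.8, -3.2]
gripper_width: 0.0415
gripper_force: 25.0
time_s: 11.98
tcp_pos: [0.5725, 0.1579, 0.0141]
eef_rot: [179.9, 34.9, -30.8]
contact_force: [4.2, -4.3, -3.5]
gripper_width: 0.0417
gripper_force: 25.0
```

```bash
python3 -m creep '[[30,-0.06,0.036,0,0,0,0],[30,-0.06,0.036,0,0,0,0],[30,0,0,0,0,0,0],[30,0,0,0,0,0,0]]';python3 -m creep '[[30,-0.04,0.024,0,0,0,0],[30,-0.04,0.024,0,0,0,0],[30,0,0,0,0,0,0],[30,0,0,0,0,0,0]]'
```

```text
time_s: 12.32
tcp_pos: [0.5699, 0.1594, 0.0141]
eef_rot: [179.9, 34.9, -30.8]
contact_force: [6.4, -3.8, -4.2]
gripper_width: 0.0416
gripper_force: 25.0
time_s: 12.65
tcp_pos: [0.5686, 0.1602, 0.0141]
eef_rot: [179.9, 34.8, -30.7]
contact_force: [7.9, -6.6, -3.3]
gripper_width: 0.042
gripper_force: 25.0
```

```bash
python3 -m creep '[[30,-0.03,0.018,0,0,0,0],[30,0,0,0,0,0,0],[30,0,0,0,0,0,0],[30,0,0,0,0,0,0],[30,0,0,0,0,0,0],[30,0,0,0,0,0,0]]'; python3 -m creep '[[30,0.2,-0.12,0,0,0,0],[30,0.5,-0.3,0,0,0,0],[30,0.5,-0.3,0.2,0,0,0],[30,0.6,-0.36,0.2,0,0,0],[30,0.6,-0.36,0.2,0,0,0],[30,0,0,0,0,0,0],[30,0,0,0,0,0,0]]'
python3 -m creep '[[30,-0.29,-0.89,0,0,0,0],[30,-0.29,-0.89,0,0,0,0],[30,-0.29,-0.89,0,0,0,0],[30,-0.29,-0.89,0,0,0,0],[30,-0.29,-0.89,0,0,0,0],[30,-0.29,-0.89,0,0,0,6.43],[30,-0.29,-0.89,0,0,0,6.43],[30,-0.29,-0.89,0,0,0,6.43]]' 
python3 -m creep '[[30,-0.29,-0.89,0,0,0,6.43],[30,-0.29,-0.89,0,0,0,6.43],[30,-0.29,-0.89,0,0,0,6.43],[30,0,0,0,0,0,6.43],[30,0,0,0,0,0,0],[30,0,0,0,0,0,0]]'
```

```text
time_s: 13.15
tcp_pos: [0.5686, 0.1602, 0.0142]
eef_rot: [179.9, 34.7, -30.8]
contact_force: [9.8, -8.0, -3.9]
gripper_width: 0.0419
gripper_force: 25.0
time_s: 13.73
tcp_pos: [0.6259, 0.1258, 0.0289]
eef_rot: [179.9, 35.1, -30.8]
contact_force: [-0.6, 0.8, -2.8]
gripper_width: 0.0418
gripper_force: 25.0
time_s: 14.4
tcp_pos: [0.5669, -0.0529, 0.0291]
eef_rot: [179.9, 35.1, -11.2]
contact_force: [0.4, -0.2, -2.9]
gripper_width: 0.0418
gripper_force: 25.0
time_s: 14.9
tcp_pos: [0.5452, -0.1174, 0.0291]
eef_rot: [179.9, 35.1, 14.3]
contact_force: [0.8, 0.8, -1.7]
gripper_width: 0.0419
gripper_force: 25.0
```

```bash
python3 -m creep '[[30,0,0,-0.2,0,0,0],[30,0,0,-0.2,0,0,0],[30,0,0,-0.15,0,0,0],[30,0,0,-0.08,0,0,0],[30,0,0,0,0,0,0],[30,0,0,-0.04,0,0,0],[30,0,0,0,0,0,0],[30,0,0,0,0,0,0]]'; python3 -m creep '[[30,0,0,-0.02,0,0,0],[30,0,0,0,0,0,0],[30,0,0,0,0,0,0]]'
```

```text
time_s: 15.57
tcp_pos: [0.5462, -0.1191, 0.0142]
eef_rot: [179.8, 35.1, 14.1]
contact_force: [-3.4, 3.7, 13.4]
gripper_width: 0.0417
gripper_force: 25.0
time_s: 15.82
tcp_pos: [0.5462, -0.1191, 0.0142]
eef_rot: [179.8, 35.1, 14.1]
contact_force: [-4.9, 5.5, 16.5]
gripper_width: 0.042
gripper_force: 25.0
```

```bash
python3 -m creep '[[87,0,0,0,0,0,0],[87,0,0,0,0,0,0],[87,0,0,0,0,0,0],[87,0,0,0,0,0,0],[87,0,0,0,0,0,0]]'; python3 -m creep '[[87,0.5,0.13,0.76,0,0,0],[87,0.55,0.14,0.82,0,0,0],[87,0.55,0.14,0.82,0,0,0],[87,0.55,0.14,0.82,0,0,0],[87,0.3,0,0.9,0,0,0],[87,0,0,0.9,0,0,-6.92],[87,0,0,0.9,0,0,-6.92],[87,0,0,0,0,0,-6.92]]'
python3 -m creep '[[87,-0.2,-0.3,0,0,0,-6.92],[87,-0.2,-0.3,0,0,0,-6.92],[87,-0.2,-0.3,0,0,0,-6.92],[87,-0.2,-0.3,0,0,0,-6.92],[87,-0.2,-0.3,0,0,0,-6.92],[87,-0.2,-0.3,0,0,0,-6.92],[87,-0.2,-0.3,0,0,0,-6.92],[87,-0.2,-0.3,0,0,0,-6.92]]'
python3 -m creep '[[87,0,0,0,0,0,-6.92],[87,0,0,0,0,0,-6.92],[87,0,0,0,0,0,0],[87,0,0,0,0,0,0]]'
python3 - <<'E'
from h import *
p=capture("wrist");s=r.get_state();print(s["joints"])
m=outline_of(p,"module");print([(d["conf"],d["bbox"]) for d in m]);save(p,"w3");print(p["origin"],p["rotation"],wproj(p,[.556,-.117,.044]))
b=[int(x) for x in m[0]["bbox"]] if m else [200,150,300,250]
c=(b[0]+b[2])//2,(b[1]+b[3])//2;print(c)
cv2.imwrite("pics/w3c.png",cv2.resize(p["frame"][max(0,c[1]-45):c[1]+45,c[0]-60:c[0]+60,::-1],None,fx=6,fy=6,interpolation=cv2.INTER_CUBIC))
E
```

```text
time_s: 16.23
tcp_pos: [0.5458, -0.1164, 0.0151]
eef_rot: [179.9, 35.1, 14.2]
contact_force: [-10.5, 38.7, 30.5]
gripper_width: 0.0692
gripper_force: 26.2
time_s: 16.9
tcp_pos: [0.6097, -0.1053, 0.1641]
eef_rot: [179.8, 34.7, -6.8]
contact_force: [0.4, -1.5, 0.6]
gripper_width: 0.0873
gripper_force: 0.0
time_s: 17.57
tcp_pos: [0.5673, -0.1662, 0.1594]
eef_rot: [179.8, 35.1, -62.3]
contact_force: [-0.2, 0.4, -1.2]
gripper_width: 0.0867
gripper_force: 0.0
time_s: 17.9
tcp_pos: [0.5669, -0.1664, 0.1604]
eef_rot: [179.9, 35.0, -75.8]
contact_force: [0.4, 0.7, 0.7]
gripper_width: 0.0872
gripper_force: 0.0
[-17.79041861  30.38177412  10.07950891 -28.98721355 -90.20527378
  37.4035126 ]
[(0.57, [215.2, 115.3, 285.3, 174.1]), (0.15, [310.7, 219.1, 345.2, 252.2])]
[ 0.60435009 -0.31493011  0.24544315] [ 1.28482577e+02 -8.17907444e-02 -1.65747953e+02] [251.07068068 159.16920118]
(250, 144)
```

View pics/w3c.png

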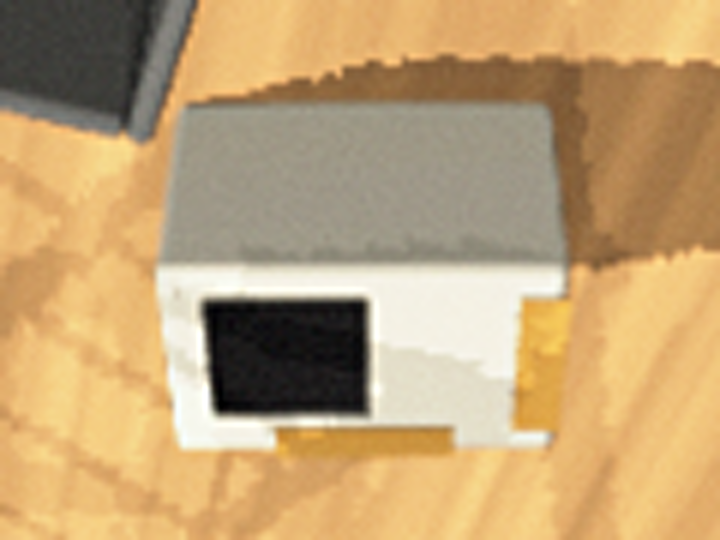

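```bash
python3 - <<'E'
from h import *
np.set_printoptions(precision=4,suppress=True)
p=capture("wrist")
M=np.array([whit(p,190+x/6,99+y/6,.044) for x,y in((158,265),(570,262),(550,448),(180,448))])
print(M[:,:2],M.mean(0),[np.linalg.norm(M[i]-M[(i+1)%4]).round(4) for i in range(4)])
d=(M[1]+M[2]-M[0]-M[3])[:2];print("yaw",np.degrees(np.arctan2(d[1],d[0]))%360)
t=capture("top")
for n in("parts_bin","tray"):
  m=outline_of(t,n)[0];print(n,m["bbox"],m["conf"])
  c=max(cv2.findContours(m["region"].astype(np.uint8),0,1)[0],key=cv2.contourArea)
  b=cv2.boxPoints(cv2.minAreaRect(c));print([hit(t,*q,.06 if n!="tray" else .025)[:2] for q in b])
print("bincorner wrist",whit(p,190+135/6,99+140/6,.06))
E
python3 -m creep '[[87,-0.1,0.5,0,-6.79,-1.69,0],[87,-0.1,0.5,0,-6.79,-1.69,0],[87,-0.1,0.5,0,-6.79,-1.69,0],[87,-0.1,0.5,0,-6.79,-1.69,0],[87,0,0,0,-6.79,-1.69,0],[87,0,0,0,0,0,0],[87,0,0,0,0,0,0]]'
```

```text
[[ 0.5925 -0.1292]
 [ 0.532  -0.1452]
 [ 0.5215 -0.1041]
 [ 0.5821 -0.0887]] [ 0.557  -0.1168  0.044 ] [np.float64(0.0625), np.float64(0.0424), np.float64(0.0626), np.float64(0.0418)]
yaw 194.5392819071681
time_s: 18.73
tcp_pos: [0.5566, -0.1121, 0.1598]
eef_rot: [179.6, 0.0, -75.4]
contact_force: [-0.2, 0.5, -0.2]
gripper_width: 0.087
gripper_force: 0.0Traceback (most recent call last):
  File "<stdin>", line 9, in <module>
IndexError: list index out of range
```

```bash
python3 -m creep '[[87,0.06,-0.34,-0.5,0,0,0],[87,0,0,-0.9,0,0,0],[87,0,0,-0.9,0,0,0],[87,0,0,-0.9,0,0,0],[87,0,0,-0.9,0,0,0],[87,0,0,0,0,0,0]]'; python3 -m creep '[[87,0,0,-0.8,0,0,0],[87,0,0,-0.6,0,0,0],[87,0,0,-0.36,0,0,0],[87,0,0,0,0,0,0],[87,0,0,0,0,0,0]]'
```

```text
time_s: 19.23
tcp_pos: [0.5568, -0.1245, 0.0528]
eef_rot: [179.3, 0.2, -75.9]
contact_force: [-1.1, 0.3, -1.1]
gripper_width: 0.0874
gripper_force: 0.0
time_s: 19.65
tcp_pos: [0.5595, -0.1241, 0.0137]
eef_rot: [179.7, 0.0, -75.8]
contact_force: [0.2, 0.2, 0.0]
gripper_width: 0.0869
gripper_force: 0.0
```

```bash
python3 -m creep '[[55,0,0,0,0,0,0],[55,0,0,0,0,0,0],[55,0,0,0,0,0,0],[55,0,0,0,0,0,0],[55,0,0,0,0,0,0],[55,0,0,0,0,0,0]]' 25
```

```text
time_s: 20.15
tcp_pos: [0.5594, -0.1236, 0.014]
eef_rot: [179.7, 0.0, -75.8]
contact_force: [-1.2, -0.6, 6.1]
gripper_width: 0.0637
gripper_force: 25.0
```

```bash
python3 -m creep '[[55,0,0,0.4,0,0,0],[55,-0.163,0.36,0.4,0,0,6.44],[55,-0.163,0.36,0,0,0,6.44],[55,-0.163,0.36,0,0,0,6.44],[55,-0.163,0.36,0,0,0,6.44],[55,-0.163,0.36,0,0,0,6.44],[55,-0.163,0.36,0,0,0,6.44],[55,-0.163,0.36,0,0,0,6.44]]'; python3 -m creep '[[55,0,0,0,0,0,0],[55,0,0,-0.3,0,0,0],[55,0,0,-0.3,0,0,0],[55,0,0,-0.1,0,0,0],[55,0,0,0,0,0,0],[55,0,0,0,0,0,0]]';  python3 -m creep '[[55,0,0,-0.06,0,0,0],[55,0,0,0,0,0,0],[55,0,0,0,0,0,0]]'
```

```text
time_s: 20.82
tcp_pos: [0.53, -0.0602, 0.0336]
eef_rot: [179.7, 0.0, -30.4]
contact_force: [0.7, -0.2, -2.4]
gripper_width: 0.0636
gripper_force: 25.0
time_s: 21.32
tcp_pos: [0.5302, -0.0611, 0.0152]
eef_rot: [179.6, 0.1, -30.8]
contact_force: [0.3, -0.5, -1.7]
gripper_width: 0.0638
gripper_force: 25.0
time_s: 21.57
tcp_pos: [0.5305, -0.0608, 0.0143]
eef_rot: [179.7, 0.0, -30.7]
contact_force: [-0.0, 1.3, -2.2]
gripper_width: 0.064
gripper_force: 25.0
```

```bash
python3 -m creep '[[73,0,0,0,0,0,0],[73,0,0,0,0,0,0],[73,0,0,0,0,0,0],[73,-0.075,0.045,0,3.57,6.02,0],[73,-0.075,0.045,0,3.57,6.02,0],[73,-0.075,0.045,0.03,3.57,6.02,0],[73,-0.075,0.045,0.05,3.57,6.02,0],[73,-0.075,0.045,0.06,3.57,6.02,0]]';  python3 -m creep '[[73,0,0,0,0,0,0],[73,0,0,0,0,0,0],[55,0,0,0,0,0,0],[55,0,0,0,0,0,0],[55,0,0,0,0,0,0],[55,0,0,0,0,0,0],[55,0,0,0,0,0,0]]' 25
```

```text
time_s: 22.23
tcp_pos: [0.5226, -0.0552, 0.0192]
eef_rot: [179.8, 35.2, -30.6]
contact_force: [0.7, 0.4, -0.8]
gripper_width: 0.073
gripper_force: 0.0
time_s: 22.82
tcp_pos: [0.5213, -0.0545, 0.019]
eef_rot: [179.7, 34.9, -30.6]
contact_force: [-0.3, -0.4, -3.2]
gripper_width: 0.0636
gripper_force: 25.0
```

```bash
python3 -m creep '[[55,0,0,0.5,0,0,0],[55,0.5,0.79,0,0,0,0],[55,0.5,0.79,0,0,0,0],[55,0.5,0.79,0,0,0,0],[55,0.5,0.79,0,0,0,0],[55,0.5,0.79,0,0,0,0],[55,0.5,0.79,0,0,0,0],[55,0.5,0.79,0,0,0,0]]'; python3 -m creep '[[55,0.5,0.79,0,0,0,0],[55,0.5,0.79,0,0,0,0],[55,0,0,-0.2,0,0,0],[55,0,0,-0.2,0,0,0],[55,0,0,0,0,0,0],[55,0,0,0,0,0,0]]'
python3 - <<'E'
from h import *
s=r.get_state();d=s["tcp_pos"][:2]-[.561,.166];print(d@[-.860,.5105],d@[-.5105,-.86],s["joints"])
w=capture("wrist");cv2.imwrite("pics/w4.png",w["frame"][:,:,::-1])
E
```

```text
time_s: 23.48
tcp_pos: [0.6093, 0.0844, 0.0317]
eef_rot: [179.7, 35.0, -30.7]
contact_force: [0.6, -0.2, -2.7]
gripper_width: 0.0636
gripper_force: 25.0
time_s: 23.98
tcp_pos: [0.6329, 0.122, 0.0204]
eef_rot: [179.6, 35.1, -30.8]
contact_force: [1.5, -0.1, -1.9]
gripper_width: 0.0636
gripper_force: 25.0
-0.08432979651518072 0.001124499239173223 [ 13.32187692  45.78044742  17.15861154 -23.23800076 -88.53056969
  52.33365183]
```

View pics/w4.png

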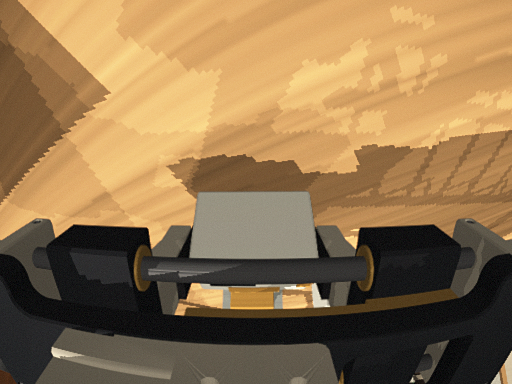

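```bash
python3 -m creep '[[55,-0.32,0.19,0,0,0,0],[55,-0.32,0.19,0,0,0,0],[55,-0.32,0.19,0,0,0,0],[55,-0.32,0.19,0,0,0,0],[55,-0.32,0.19,0,0,0,0],[55,-0.32,0.19,0,0,0,0],[55,0,0,0,0,0,0],[55,0,0,0,0,0,0]]'; python3 -m creep '[[55,-0.1,0.06,0,0,0,0],[55,-0.1,0.06,0,0,0,0],[55,-0.1,0.06,0,0,0,0],[55,0,0,0,0,0,0],[55,0,0,0,0,0,0]]';python3 -m creep '[[55,-0.1,0.06,0,0,0,0],[55,-0.1,0.06,0,0,0,0],[55,0,0,0,0,0,0],[55,0,0,0,0,0,0]]'
```

```text
time_s: 24.7
tcp_pos: [0.5852, 0.1517, 0.0208]
eef_rot: [179.7, 35.0, -30.6]
contact_force: [0.8, 0.6, -2.4]
gripper_width: 0.0636
gripper_force: 25.0
time_s: 25.12
tcp_pos: [0.5781, 0.1557, 0.0203]
eef_rot: [179.6, 35.0, -30.7]
contact_force: [-0.1, -0.3, -2.7]
gripper_width: 0.0641
gripper_force: 25.0
time_s: 25.45
tcp_pos: [0.5737, 0.1583, 0.0203]
eef_rot: [179.7, 34.9, -30.7]
contact_force: [2.7, -1.7, -3.5]
gripper_width: 0.0639
gripper_force: 25.0
```

```bash
python3 -m creep '[[55,-0.1,0.06,0,0,0,0],[55,-0.1,0.06,0,0,0,0],[55,0,0,0,0,0,0],[55,0,0,0,0,0,0]]';python3 -m creep '[[55,-0.1,0.06,0,0,0,0],[55,-0.05,0.03,0,0,0,0],[55,0,0,0,0,0,0],[55,0,0,0,0,0,0]]';python3 -m creep '[[55,-0.06,0.036,0,0,0,0],[55,0,0,0,0,0,0],[55,0,0,0,0,0,0]]'
```

```text
time_s: 25.78
tcp_pos: [0.5692, 0.1609, 0.0203]
eef_rot: [179.7, 34.9, -30.7]
contact_force: [5.3, -4.2, -2.7]
gripper_width: 0.0637
gripper_force: 25.0
time_s: 26.12
tcp_pos: [0.5667, 0.1625, 0.0204]
eef_rot: [179.7, 34.7, -30.7]
contact_force: [7.7, -6.8, -3.1]
gripper_width: 0.0636
gripper_force: 25.0
time_s: 26.37
tcp_pos: [0.5666, 0.1625, 0.0204]
eef_rot: [179.7, 34.6, -30.7]
contact_force: [10.9, -10.4, -3.6]
gripper_width: 0.0638
gripper_force: 25.0
```

```bash
python3 -m creep '[[55,0,0,0,0,0,0],[55,0,0,0,0,0,0],[55,0,0,0,0,0,0],[55,0,0,0,0,0,0],[55,0,0,0,0,0,0]]'; python3 -m creep '[[55,0.2,-0.12,0,0,0,0],[55,0.5,-0.3,0,0,0,0],[55,0.5,-0.3,0.2,0,0,0],[55,0.5,-0.3,0.2,0,0,0],[55,0.5,-0.3,0.2,0,0,0],[55,0.5,-0.3,0.2,0,0,0],[55,0,0,0,0,0,0]]'; python3 -m creep '[[55,-0.575,-0.91,0,0,0,0],[55,-0.575,-0.91,0,0,0,0],[55,-0.575,-0.91,0,0,0,0],[55,-0.575,-0.91,0.2,0,0,0],[55,-0.575,-0.91,0.3,0,0,0],[55,-0.575,-0.91,0.5,0,0,0],[55,-0.575,-0.91,0.6,0,0,0],[55,-0.575,-0.91,0.7,0,0,0]]'; python3 -m creep '[[55,0,0,0.5,0,0,-6.6],[55,0,0,0.5,0,0,-6.6],[55,0,0,0.5,0,0,-6.6],[55,0,0,0,0,0,-6.6],[55,0,0,0,0,0,0]]'
```

```text
time_s: 26.78
tcp_pos: [0.5667, 0.1625, 0.0204]
eef_rot: [179.7, 34.6, -30.7]
contact_force: [11.4, -10.1, -3.2]
gripper_width: 0.064
gripper_force: 25.0
time_s: 27.37
tcp_pos: [0.6322, 0.123, 0.0408]
eef_rot: [179.7, 34.9, -30.7]
contact_force: [-0.1, 0.2, -1.7]
gripper_width: 0.0638
gripper_force: 25.0
time_s: 28.03
tcp_pos: [0.5135, -0.0578, 0.0978]
eef_rot: [179.6, 35.2, -30.7]
contact_force: [-0.3, -0.1, -1.8]
gripper_width: 0.0639
gripper_force: 25.0
time_s: 28.45
tcp_pos: [0.5145, -0.0584, 0.137]
eef_rot: [179.8, 35.0, -57.5]
contact_force: [-0.1, 0.4, -2.0]
gripper_width: 0.0639
gripper_force: 25.0
```

```bash
python3 - <<'E'
from h import *
t=capture("top");np.set_printoptions(precision=3,suppress=True)
for m in outline_of(t,"tray")[:2]:
  c=max(cv2.findContours(m["region"].astype(np.uint8),0,1)[0],key=cv2.contourArea)
  b=cv2.boxPoints(cv2.minAreaRect(c));P=np.array([hit(t,*q,.025)[:2] for q in b]);print(m["conf"],m["bbox"],P.tolist(),P.mean(0))
E
python3 -m creep '[[55,-0.26,-0.9,0,0,0,-6.5],[55,-0.26,-0.9,0,0,0,-6.5],[55,-0.26,-0.9,0,0,0,-6.5],[55,-0.26,-0.9,0,0,0,-6.5],[55,-0.26,-0.9,0,0,0,-6.5],[55,-0.26,-0.9,0,0,0,0],[55,-0.26,-0.9,0,0,0,0],[55,-0.26,-0.9,0,0,0,0]]';python3 -m creep '[[55,-0.26,-0.9,0,0,0,0],[55,-0.26,-0.9,0,0,0,0],[55,-0.26,-0.9,0,0,0,0],[55,-0.26,-0.9,0,0,0,0],[55,-0.26,-0.9,0,0,0,0],[55,0,0,0,0,0,0],[55,0,0,0,0,0,0]]'
python3 - <<'E'
from h import *
p=capture("wrist");q=capture("scene");save(p,"w5")
a=cv2.resize(q["frame"][160:300,90:290,::-1],(571,400));b=cv2.resize(p["frame"][:,:,::-1],(533,400))
cv2.imwrite("pics/s5.png",cv2.resize(np.hstack([a,b]),(800,290)))
E
```

```text
0.78 [392.9, 197.0, 422.3, 236.0] [[0.43881635547375425, -0.4748716371282178], [0.4527877154349801, -0.5769295477746257], [0.3356891693251947, -0.5876567018317431], [0.32188866067453636, -0.486627884960287]] [ 0.387 -0.532]
0.77 [281.6, 222.8, 308.1, 265.6] [[0.37232157933143006, -0.11262393620533945], [0.3795041970149683, -0.19411700403378018], [0.25188746296904174, -0.20394037232126622], [0.24476691159390282, -0.12334794239125149]] [ 0.312 -0.159]
time_s: 29.22
tcp_pos: [0.4627, -0.2378, 0.1349]
eef_rot: [179.6, 35.1, -89.4]
contact_force: [0.9, 0.3, -2.9]
gripper_width: 0.0639
gripper_force: 25.0
time_s: 29.8
tcp_pos: [0.4307, -0.35, 0.1339]
eef_rot: [179.5, 35.1, -89.6]
contact_force: [0.5, 1.4, -2.3]
gripper_width: 0.0638
gripper_force: 25.0
```

View pics/s5.png

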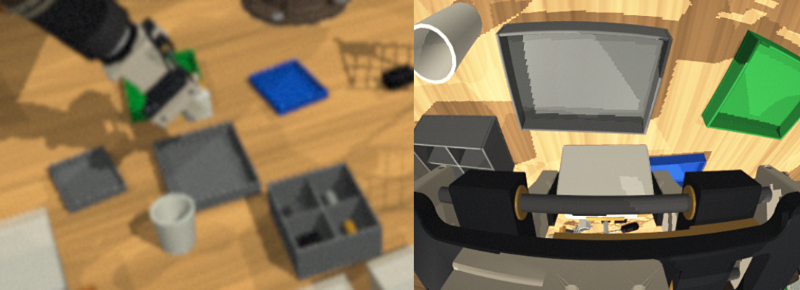

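Run:
```python
from h import *
p=capture("wrist");np.set_printoptions(precision=3,suppress=True)
P=np.array([whit(p,u,v,.025)[:2] for u,v in((114,37),(338,42),(320,175),(154,175))]);print(P,P.mean(0))
q=capture("scene");print([hit(q,90+x/800*1104*200/571,160+y/290*400*140/400,.025)[:2] for x,y in((152,136),(228,125),(261,188),(183,210))])
```

```text
[[ 0.529 -0.432]
 [ 0.372 -0.424]
 [ 0.362 -0.284]
 [ 0.53  -0.283]] [ 0.449 -0.356]
[array([ 0.355, -0.415]), array([ 0.388, -0.29 ]), array([ 0.561, -0.295]), array([ 0.551, -0.419])]
```

```bash
python3 -m creep '[[55,0.24,0,-0.6,0,0,0],[55,0.24,0,-0.8,0,0,0],[55,0,0,-0.8,0,0,0],[55,0,0,-0.8,0,0,0],[55,0,0,-0.7,0,0,0],[55,0,0,-0.4,0,0,0],[55,0,0,0,0,0,0],[55,0,0,0,0,0,0]]';python3 -m creep '[[55,0,0,-0.06,0,0,0],[55,0,0,0,0,0,0],[55,0,0,0,0,0,0]]';python3 -m creep '[[55,0,0,-0.06,0,0,0],[55,0,0,0,0,0,0],[55,0,0,0,0,0,0]]'
```

```text
time_s: 30.67
tcp_pos: [0.4429, -0.3497, 0.0323]
eef_rot: [179.6, 35.1, -89.6]
contact_force: [0.3, -0.5, -1.9]
gripper_width: 0.0639
gripper_force: 25.0
time_s: 30.92
tcp_pos: [0.4433, -0.3505, 0.0323]
eef_rot: [179.8, 34.9, -89.5]
contact_force: [-0.4, 0.0, -2.4]
gripper_width: 0.0641
gripper_force: 25.0
time_s: 31.17
tcp_pos: [0.4429, -0.3502, 0.0301]
eef_rot: [179.7, 35.0, -89.6]
contact_force: [0.4, 0.2, -1.6]
gripper_width: 0.0638
gripper_force: 25.0
```

```bash
python3 -m creep '[[55,0,0,-0.1,0,0,0],[55,0,0,-0.06,0,0,0],[55,0,0,0,0,0,0],[55,0,0,0,0,0,0]]';python3 -m creep '[[55,0,0,-0.05,0,0,0],[55,0,0,0,0,0,0],[55,0,0,0,0,0,0]]';python3 -m creep '[[55,0,0,-0.03,0,0,0],[55,0,0,0,0,0,0],[55,0,0,0,0,0,0]]'
```

```text
time_s: 31.5
tcp_pos: [0.4427, -0.35, 0.0256]
eef_rot: [179.6, 35.0, -89.6]
contact_force: [-0.1, -0.5, -2.2]
gripper_width: 0.0637
gripper_force: 25.0
time_s: 31.75
tcp_pos: [0.4428, -0.3501, 0.0244]
eef_rot: [179.6, 35.0, -89.6]
contact_force: [-0.4, 0.4, -2.1]
gripper_width: 0.0639
gripper_force: 25.0
time_s: 32.0
tcp_pos: [0.4428, -0.3501, 0.0238]
eef_rot: [179.7, 35.0, -89.6]
contact_force: [-0.1, -0.0, -1.8]
gripper_width: 0.0638
gripper_force: 25.0
```

```bash
python3 -m creep '[[55,0,0,-0.04,0,0,0],[55,0,0,0,0,0,0],[55,0,0,0,0,0,0]]';python3 -m creep '[[55,0,0,-0.03,0,0,0],[55,0,0,0,0,0,0],[55,0,0,0,0,0,0]]'
```

```text
time_s: 32.25
tcp_pos: [0.4429, -0.3502, 0.0229]
eef_rot: [179.7, 35.0, -89.6]
contact_force: [0.6, -0.3, -0.5]
gripper_width: 0.0636
gripper_force: 25.0
time_s: 32.5
tcp_pos: [0.4429, -0.3502, 0.0229]
eef_rot: [179.7, 35.0, -89.6]
contact_force: [-0.6, 0.3, 5.2]
gripper_width: 0.0636
gripper_force: 25.0
```

```bash
python3 -m creep '[[74,0,0,0,0,0,0],[74,0,0,0,0,0,0],[74,0,0,0,0,0,0],[74,0,0,0,0,0,0]]' 10;python3 -m creep '[[74,0,-0.28,0.41,0,0,0],[74,0,-0.28,0.41,0,0,0],[74,0,-0.57,0.82,0,0,0],[74,0,-0.57,0.82,0,0,0],[74,0,-0.57,0.82,0,0,0],[74,0,0,0.8,0,0,0],[74,0,0,0.8,0,0,0],[74,0,0,0,0,0,0]]'
python3 - <<'E'
from h import *
p=capture("wrist");q=capture("scene")
a=cv2.resize(q["frame"][140:300,90:400,::-1],(775,400));b=cv2.resize(p["frame"][:,:,::-1],(533,400))
cv2.imwrite("pics/s6.png",cv2.resize(np.hstack([a,b]),(800,245)))
E
```

```text
time_s: 32.83
tcp_pos: [0.4428, -0.35, 0.0219]
eef_rot: [179.6, 35.0, -89.6]
contact_force: [0.2, -0.1, 0.2]
gripper_width: 0.0737
gripper_force: 0.0
time_s: 33.5
tcp_pos: [0.4438, -0.4098, 0.1495]
eef_rot: [-180.0, 34.6, -89.4]
contact_force: [0.3, -2.0, 1.2]
gripper_width: 0.0739
gripper_force: 0.0
```

View pics/s6.png

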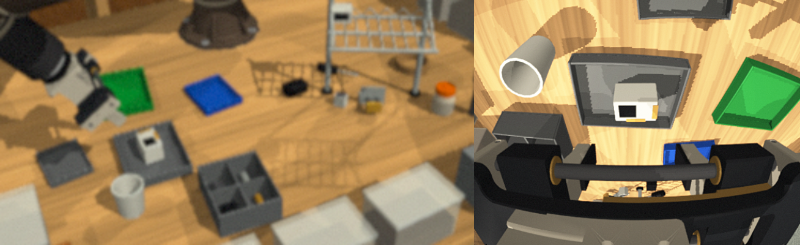

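The module stands upright in the large grey tray (scene crop (150,147), wrist crop (635,103)). The hand is clear of it, and the bystanders are in place.

```bash
python3 -m creep '[[74,0,0,0.5,0,0,0],[74,0,0,0,0,0,0],[74,0,0,0,0,0,0],[74,0,0,0,0,0,0]]'; python3 -c "
from plant import close_job;print(close_job())"
```

```text
time_s: 33.93
tcp_pos: [0.4428, -0.4068, 0.1564]
eef_rot: [179.6, 35.0, -89.6]
contact_force: [0.3, -0.1, 0.6]
gripper_width: 0.0742
gripper_force: 0.0
the job is handed in; nothing more can be done
None
```

The job is handed in at about 34 s, verdict not shown: both strips were pressed to the bar's stop and held, and the module was released upright in the large grey tray, but during the regrip a finger hit something, probably the parts bin, at about 39 N sideways and 31 N upwards (about 50 N in all), which could count against the 40 N limit if that covers the fingers.

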